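# Seat the brass stamp in the corner of the alignment plate

### The arm

A 6-joint arm with a two-finger parallel gripper is mounted at the origin on the work surface. World frame = base frame: x ahead of the robot, y to its left, z up, the work surface at z = 0. Lengths are in mm, angles in rad, forces in N, time in s.
With the tool pointing down it reaches from about 275 to 750 mm from the base axis. Payload 10.2 kg.
Tool frame: the origin (TCP) lies between the finger pads; the fingertips stand 14 mm ahead of it and the grasp point (between the pads) lies 5 mm behind it (tip_reach is the distance from the TCP to the fingertips, in mm); z points along the fingers, y is the line along which they close (so a half turn about z gives the same grasp; the last joint's range is limited). The gripper opens to 85 mm and grips with 20 to 120 N. Pads are 22 mm wide; open, the fingers measure 114 mm over their backs; the gripper's body (76 mm by 85 mm) begins 54 mm behind the grasp point. The pads swing forward as they close: fully open they stand 13 mm farther back than shut.
Start: joints at [-1.558, 0.313, 1.498, -0, 1.331, -0.223], TCP at [122.637, -510.481, 206.394] pointing down, gripper open.
Joint ranges: [-2.94, 2.94], [-0.97, 2.17], [0.19, 2.56], [-1.23, 4.37], [0.02, 3.11], [-2.88, 2.88]. Speed limits (rad/s): [2.39, 2.39, 3.01, 3.14, 3.14, 3.14].

### API

Orientations are given as a unit quaternion [w, x, y, z].
In Python, from rig import * gives the robot as it stands.
- The arm moves only by the tool arm_command, never from a script. Its argument "steps" is a list that holds one entry, the list of rows, each a list of 7 numbers: the opening, from 0 (shut) to 1 (fully open), then the shift along the tool's x, y, z each as a share of 0.05 m, from -1 to 1, then the turn, a rotation vector about the tool's x, y, z each as a share of 0.15 rad, from -1 to 1. A call has 1 to 8 rows; each row shifts and turns the commanded pose from where the row before left it, along the tool's axes as they then stand; what a row does not reach is not made up. A row lasts 1/8 s, in which the tool goes at most 62.5 mm and 10.7 degrees, less where a joint would pass 70% of its speed; a pose out of reach is approached as far as the arm can. A call with a number of a shift or a turn outside -1 to 1 is refused whole. A call with a gripper value outside its range is refused whole. The fingers move at their own pace and stop on an object; "squeeze" is the grip in N (left out, the last holds). Time passes only in rows, so rows that do not move let the fingers close. It gives the time, the measured TCP pose, the force, the opening and the grip force at its end, in the units of the state.
- sense(): the state, without advancing time (a new reading comes with each control period).
- capture(name): name is "scene" or "top" or "wrist"; returns the picture (400x640x3 uint8, red, green, blue); there is no depth.
- get_calibration(name): a dict with "intrinsics" (3x3 intrinsics, pixels), "rvec" (rotation vector, rad) and "tvec" (3), from world to camera coordinates, as OpenCV has them; the wrist camera has in their place "T_tool_cam" (4x4, takes a point from camera to tool coordinates, whose origin is the TCP and whose axes are the flange's). Camera axes: x right, y down, z forward; pixel columns grow to the right and rows downward; lengths in mm; the calibration is good to about 2 mm. The wrist camera is an equidistant fisheye: a pixel r from the principal point sees the ray r / f radians off the axis. A picture is of the moment at which its call begins: read the wrist's pose just before it. get_calibration takes no time and is no camera call.
- finish_job(): hands the job in; it is judged then, once.
The state is a dict: "time_s": time; "joints": joint angles; "dq": joint speeds; "tau": joint torques, N m; "eef_pos": TCP position; "ee_rot": TCP orientation; "force": force on the tool from outside, world axes, zero at the start; "wrist_torque": the same for the moment, N m; "grip_width": opening from 0.0 (shut) to 1.0 (fully open); "grip_force": force on a finger pad.
Only numpy, scipy, OpenCV 4.12 (cv2) and the standard library are available. Lean on these libraries where they do the work, as an engineer would, in place of code of your own. Each camera call takes 0.05 s, during which the arm holds its last target. There are 200 camera calls.

### The job

Take the brass embossing stamp out of the red tray and stand it flat on the aluminium alignment plate, its long side along the long black stop. Bring it into the corner and keep it pressed squarely against both black stops at once with a light push, some 5 to 15 newtons on each and never a hard shove; finish while the gripper is still holding it there. Leave the other two stamps in the tray and do not disturb the other things on the bench.

Things in the scene. Friction and masses are not known exactly. Their poses are not given: they have to be found in the camera images.
- brass_stamp: Brass (yellow metal) stamp to load, 0.3 to 0.55 kg: block 56 (x) x 44 (y) x 18 mm with a 24 x 24 mm aluminium shank, square to it, in the middle of its top, reaching 52 mm above the underside. Origin: centre of the underside; z up. It stands in any of the tray's compartments, x within 0.25 rad of the tray's x. Its two long sides are alike.
- blue_stamp: Blue stamp, to be left alone: block 56 (x) x 44 (y) x 18 mm with a 24 x 24 mm aluminium shank, square to it, in the middle of its top, reaching 52 mm above the underside. Origin: centre of the underside; z up. 
- dark_stamp: Dark steel stamp, to be left alone: block 56 (x) x 44 (y) x 18 mm with a 24 x 24 mm aluminium shank, square to it, in the middle of its top, reaching 52 mm above the underside. Origin: centre of the underside; z up. 
- tray: Shallow red tray, fixed, 92 (x) x 236 (y) x 26 mm high, walls and floor 4 mm thick; two dividers as high as the rim make three compartments along y, each 84 x 73 mm inside, centred at y = -77, 0, +77 mm, one stamp in each. Origin: centre of the underside. The shanks reach from 22 to 56 mm over the bench.
- plate: Aluminium alignment plate, fixed to the bench, 160 (x) x 140 (y) x 10 mm thick, its upper face polished and slippery (friction about 0.2), bare apart from the two black stops. Origin: centre of the underside; z up. The tray and the plate may be on either side of the robot.
- long_stop: Long black stop bar of slippery plastic (friction about 0.2), rigid and fixed on the plate, 90 (x) x 14 (y) x 12 mm high above the plate's upper face, axes as the plate's. Its origin is the centre of its underside. The stamp's long side goes against its face that looks to the plate's -y, 7 mm from its origin.
- short_stop: Short black stop bar of slippery plastic (friction about 0.2), rigid and fixed on the plate, 14 (x) x 50 (y) x 12 mm high above the plate's upper face, axes as the plate's. Its origin is the centre of its underside. The stamp's short side goes against its face that looks to the plate's -x, 7 mm from its origin.
- corner (a point): The point on the plate's upper face (10 mm above the bench) where the planes of the two stop faces meet; axes as the plate's. At plate x = +35, y = +30 mm. The stamp goes on its -x, -y side: a seated stamp's origin is at x = -28, y = -22, z = 0 mm from it. The shank begins 18 mm above the plate, clear of the 12 mm stops.
- tweezers: Black tweezers lying on the bench, 120 mm long along x, 8 mm high: bystander. Origin: middle.
- jar: Amber jar with black lid, 48 mm across, 55 mm high: bystander. Origin: centre of the underside.
- dish: Shallow glass dish, 84 mm across, 16 mm high: bystander. Origin: centre of the underside.
- screwdriver: Blue-handled screwdriver, 160 mm long, lying on the bench: bystander.
- weight: Steel disc weight, 40 mm across, 30 mm high: bystander. Origin: centre of the underside.
Mind the look-alikes: they are no part of the job. Of the things that look like the plate, take the one that is farthest from the robot's base at the start.

How it is judged (in metres and radians):
On the way:
1. the brass stamp is lifted clear of the tray in the gripper (z of brass_stamp in the frame of tray above 0.035 m and contact force between brass_stamp and the fingers above 1 N), for 0.1 s.
At the end, for the whole second after the job is handed in: Gripper still on the brass stamp, pressing it with over 1.5 N on each stop at once; stamp flat on the plate (3.5 mm, 0.08 rad), within 4 mm of the corner seat, square to the stops (0.07 rad), at rest; the other two stamps upright within 30 mm of their start (contact force between brass_stamp and long_stop above 1.5 N and contact force between brass_stamp and short_stop above 1.5 N and contact force between brass_stamp and the fingers above 1 N and x of brass_stamp in the frame of corner between -0.032 and -0.024 m and y of brass_stamp in the frame of corner between -0.026 and -0.018 m and z of brass_stamp in the frame of corner between -0.0035 and 0.0035 m and angle between brass_stamp's own z axis and vertical below 0.08 rad and angle between the x axis of brass_stamp and the x axis of plate, either way round below 0.07 rad and linear speed of brass_stamp below 0.02 m/s and distance of each of blue_stamp, dark_stamp from where it was at the start of the episode below 0.03 m and angle between each of blue_stamp, dark_stamp's own z axis and vertical below 0.2 rad); the arm keeps its last pose, push and grip.
It fails at once if the stamp is shoved hard (over 45 N) against a stop (contact force between brass_stamp and long_stop above 45 N or contact force between brass_stamp and short_stop above 45 N).
It fails at once if another stamp or a bystander is disturbed (moved over 30 mm) (distance of any of blue_stamp, dark_stamp, tweezers, jar, dish, screwdriver, weight from where it was at the start of the episode above 0.03 m).
It also fails if it takes over 58 s, if anything falls off the work surface, if the arm or the gripper's body presses on something with over 40 N, if the wrist force passes 120 N, or if a joint passes its speed limit or range.

## Working session

There is one attempt and no reset: what is moved stays moved. The work goes in short steps, Python scripts to look and compute and a tool call to move; the robot and the scene stay as the last step left them, time stands still between calls to the robot, and variables do not carry over. Pictures are saved under pics/ and viewed, at most 10 in all, crops included, and the job is handed in when it is done.

Besides the shell and the picture viewer there is one more tool, called after "Call:" by a JSON object that holds its "name" and its "arguments", one argument or row to a line. arm_command: Moves the arm, as the interface text tells. Its arguments: {"type":"object","properties":{"steps":{"type":"array"},"squeeze":{"type":"number"}},"required":["steps"]}

```bash
mkdir -p pics; ls; python3 - <<'E'
from rig import *
import cv2
for n in ("top","scene"):
    im=capture(n); cv2.imwrite(f"pics/{n}0.png",im[:,:,::-1]); print(n,get_calibration(n))
s=sense(); print({k:s[k] for k in("time_s","eef_pos","ee_rot","force","grip_width")})
print(get_calibration("wrist"))
E
```

```text
pics
top {'intrinsics': array([[395.65224113,   0.        , 316.43652991],
       [  0.        , 395.65224113, 196.85818783],
       [  0.        ,   0.        ,   1.        ]]), 'rvec': array([ 2.1372898 , -2.10479831,  0.15683438]), 'tvec': array([ 24.19143013, 525.55327095, 920.74956299])}
scene {'intrinsics': array([[374.28067391,   0.        , 321.69689491],
       [  0.        , 374.28067391, 194.17768219],
       [  0.        ,   0.        ,   1.        ]]), 'rvec': array([ 1.17944541,  2.17784805, -1.13553045]), 'tvec': array([ 282.09697543, -201.66521259, 1243.4190482 ])}
{'time_s': 0.1, 'eef_pos': array([ 122.61380564, -510.21152897,  205.87912896]), 'ee_rot': array([-5.91590407e-04,  9.93059621e-01,  1.17610525e-01,  5.34523413e-05]), 'force': array([0.24902973, 0.15890778, 0.12815809]), 'grip_width': 0.9999252281277197}
{'intrinsics': array([[309.70691629,   0.        , 319.23136299],
       [  0.        , 309.70691629, 200.31210571],
       [  0.        ,   0.        ,   1.        ]]), 'T_tool_cam': array([[ 4.09925177e-04, -9.45340943e-01, -3.26083323e-01,
         8.50263489e+01],
       [ 9.99999782e-01,  2.18995972e-04,  6.22231236e-04,
        -5.11496160e-01],
       [-5.16809729e-04, -3.26083507e-01,  9.45340827e-01,
        -1.67011233e+02],
       [ 0.00000000e+00,  0.00000000e+00,  0.00000000e+00,
         1.00000000e+00]])}
```

View pics/top0.png

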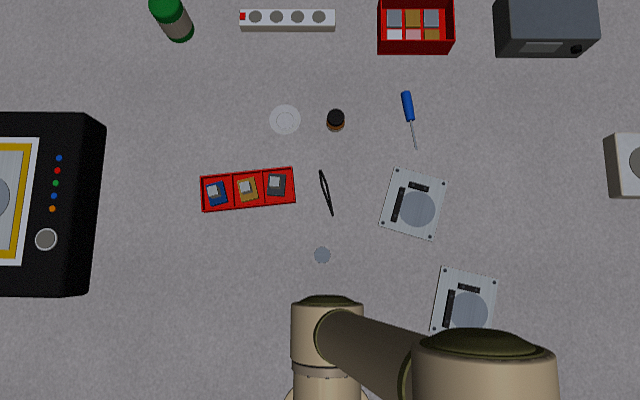

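View pics/scene0.png

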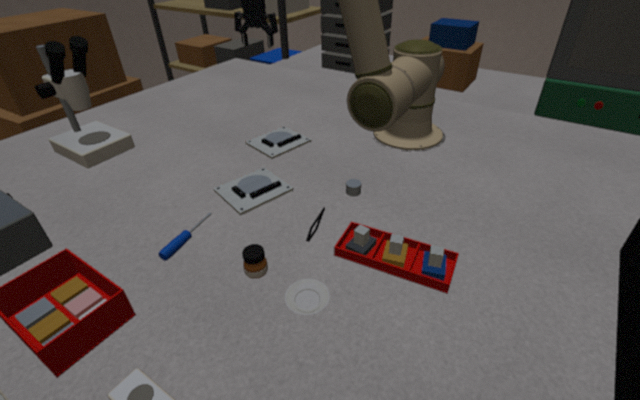

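The task's tray is the one at top pixel (248,189). Brass candidates:
- The stamp in that tray's middle compartment, at (247,188).
- The brass-coloured blocks in the big red bin, at (431,18) and (412,34). These are look-alikes.

Plate candidates are (412,203), the far one, and (465,300), the near one. I choose the stamp at (247,188) and the far plate at (412,203). Next I'll measure them and check one crop.

```bash
cat > h.py <<'E'
import numpy as np, cv2
from scipy.spatial.transform import Rotation as R
from rig import *
def ray(name,uv,pose=None):
    c=get_calibration(name);K=c["intrinsics"];uv=np.atleast_2d(uv).astype(float)
    d=(uv-[K[0,2],K[1,2]])/K[0,0]
    if name=="wrist":
        r=np.linalg.norm(d,axis=1,keepdims=True)+1e-9
        d=np.hstack([d/r*np.sin(r),np.cos(r)]); T=c["T_tool_cam"]
        q=np.array(pose["ee_rot"]);Rw=R.from_quat(q[[1,2,3,0]]).as_matrix()
        return Rw@T[:3,3]+pose["eef_pos"], d@(Rw@T[:3,:3]).T
    Rm=R.from_rotvec(c["rvec"]).as_matrix()
    return -Rm.T@c["tvec"], np.c_[d,np.ones(len(d))]@Rm
def onz(name,uv,z,pose=None):
    o,d=ray(name,uv,pose); return (o+d*((z-o[2])/d[:,2])[:,None])[:,:2]
def yaw(s):
    q=np.array(s["ee_rot"]);x=R.from_quat(q[[1,2,3,0]]).as_matrix()[:,0];return np.arctan2(x[1],x[0])
def blobs(m,amin):
    cs,_=cv2.findContours(m.astype(np.uint8),cv2.RETR_EXTERNAL,cv2.CHAIN_APPROX_NONE)
    return sorted([c for c in cs if cv2.contourArea(c)>amin],key=cv2.contourArea,reverse=True)
def rect(P):  # centre,size,angles
    return cv2.minAreaRect(P.astype(np.float32))
E
python3 - <<'E'
from h import *
im=cv2.imread("pics/top0.png"); h=cv2.cvtColor(im,cv2.COLOR_BGR2HSV)
H,S,V=[h[...,i].astype(int) for i in range(3)]
red=((H<8)|(H>172))&(S>150)
for c in blobs(red,400)[:3]: print("red",rect(c[:,0]),rect(onz("top",c[:,0],26)))
br=(H>10)&(H<28)&(S>120)&(V>60)
for c in blobs(br,60)[:6]: print("brass",rect(c[:,0]),rect(onz("top",c[:,0],22)))
dark=(V<60)
for c in blobs(dark,60):
    r=rect(c[:,0])
    if 370<r[0][0]<460 and 150<r[0][1]<250: print("stop",r,rect(onz("top",c[:,0],22)))
pl=(V>140)&(S<40)
for c in blobs(pl,300)[:5]: print("light",rect(c[:,0]),rect(onz("top",c[:,0],10)))
a=cv2.resize(im[155:225,190:310],None,fx=5,fy=5); b=cv2.resize(im[155:245,370:455],None,fx=3.9,fy=3.9)[:350]
cv2.imwrite("pics/crop0.png",np.hstack([a[:350,100:500],b[:350]]))
E
```

```text
red ((416.0, 27.0), (54.0, 78.0), 90.0) ((994.0045776367188, -224.619140625), (158.78173828125, 207.1917266845703), 0.04973208159208298)
red ((246.4462890625, 189.00582885742188), (36.588836669921875, 94.68145751953125), 83.79655456542969) ((546.605224609375, 208.06597900390625), (93.88251495361328, 235.6701202392578), 7.063889026641846)
brass ((15.5, 200.5), (115.0, 31.0), 90.0) ((513.012939453125, 818.5840454101562), (296.4488525390625, 83.05361938476562), 0.5827571153640747)
brass ((247.2941436767578, 189.17648315429688), (22.313274383544922, 17.947635650634766), 75.96376037597656) ((546.8064575195312, 207.53016662597656), (57.624855041503906, 44.96044921875), 16.30048179626465)
brass ((412.0, 18.0), (18.0, 14.0), 90.0) ((1023.0430297851562, -216.59144592285156), (37.697444915771484, 53.476863861083984), 88.46897888183594)
brass ((431.0, 34.5), (9.0, 14.0), 90.0) ((974.6408081054688, -266.013671875), (37.24636459350586, 26.30327606201172), 88.00634002685547)
stop ((397.515380859375, 204.27691650390625), (5.876287937164307, 35.17002487182617), 15.255120277404785) ((513.430236816406
[... 439 characters left out ...]
 (138.6312255859375, 157.64630126953125), 74.06011962890625)
light ((464.1811218261719, 305.03399658203125), (59.34090805053711, 69.16963195800781), 10.61965560913086) ((270.5601806640625, -324.9134826660156), (138.76583862304688, 164.37344360351562), 77.29489135742188)
light ((286.5, 17.0), (16.0, 95.0), 90.0) ((1032.9776611328125, 124.34738159179688), (48.44395065307617, 261.9761047363281), 0.08541407436132431)
light ((11.0, 200.0), (96.0, 22.0), 90.0) ((514.9212036132812, 837.275146484375), (250.6398468017578, 59.30658721923828), 0.6140434741973877)
light ((627.0, 163.0), (24.0, 62.0), 0.0) ((628.963623046875, -750.1329956054688), (59.87224197387695, 164.39393615722656), 83.7063980102539)
```

View pics/crop0.png

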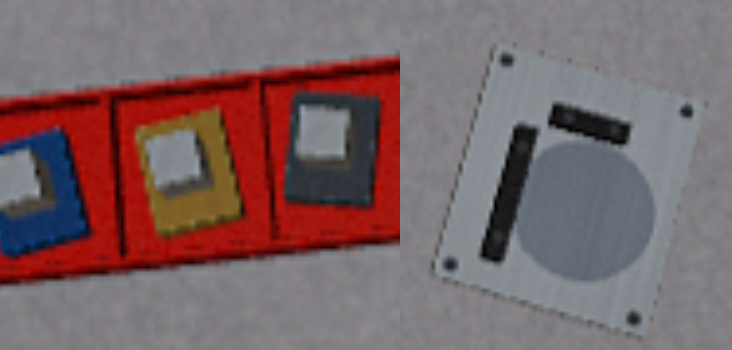

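The crop shows the brass stamp in the middle compartment (shank top at top pixel about 245,184) between the blue and dark ones. On the far plate the long stop is on the left and the short stop on top. First I'll turn the tool so the fingers close along the stamp's x.

Call:
{"name": "arm_command", "arguments": {
  "steps": [
    [[1,0,0,0,0,0,-1],[1,0,0,0,0,0,-1],[1,0,0,0,0,0,-1],[1,0,0,0,0,0,-1],[1,0,0,0,0,0,-1],[1,0,0,0,0,0,-1],[1,0,0,0,0,0,-1],[1,0,0,0,0,0,-1]]
  ]
}}

```text
time_s: 1.1
eef_pos: [122.6, -510.3, 206.0]
ee_rot: [-0.0, 0.752, 0.66, 0.0]
force: [-0.1, -0.1, 0.2]
grip_width: 1.003
grip_force: 0.0
```

Call:
{"name": "arm_command", "arguments": {
  "steps": [
    [[1,0,0,0,0,0,-1],[1,0,0,0,0,0,-1],[1,0,0,0,0,0,-0.8],[1,0,0,0,0,0,0]]
  ]
}}

```text
time_s: 1.6
eef_pos: [122.6, -510.3, 206.1]
ee_rot: [-0.0, 0.6, 0.8, 0.0]
force: [-0.1, 1.0, -0.1]
grip_width: 1.002
grip_force: 0.0
```

```bash
cat >> h.py <<'E'
def delta(x,y,z=None):
    s=sense();a=yaw(s);p=s["eef_pos"];d=np.array([x,y])-p[:2]
    print("t",s["time_s"],"tcp",p.round(1),"yaw",round(a,4),"tool dx,dy",(np.array([d@[np.cos(a),np.sin(a)],d@[np.sin(a),-np.cos(a)]])/50).round(3),"dz",None if z is None else round((p[2]-z)/50,3))
E
python3 -c "
from h import *
delta(547,207)"
```

```text
t 1.6 tcp [ 122.6 -510.3  206.1] yaw 1.8547 tool dx,dy [11.395 12.166] dz None
```

Call:
{"name": "arm_command", "arguments": {
  "steps": [
    [[1,0.7,0.75,0,0,0,0],[1,0.7,0.75,0,0,0,0],[1,0.7,0.75,0,0,0,0],[1,0.7,0.75,0,0,0,0],[1,0.7,0.75,0,0,0,0],[1,0.7,0.75,0,0,0,0],[1,0.7,0.75,0,0,0,0],[1,0.7,0.75,0,0,0,0]]
  ]
}}

```text
time_s: 2.6
eef_pos: [332.4, -155.9, 206.5]
ee_rot: [0.0, 0.601, 0.799, -0.0]
force: [0.8, 0.1, -0.2]
grip_width: 1.001
grip_force: 0.0
```

Call:
{"name": "arm_command", "arguments": {
  "steps": [
    [[1,0.7,0.75,0,0,0,0],[1,0.7,0.75,0,0,0,0],[1,0.7,0.75,0,0,0,0],[1,0.7,0.75,0,0,0,0],[1,0.7,0.75,0,0,0,0],[1,0.7,0.75,0,0,0,0],[1,0.7,0.75,0,0,0,0],[1,0.7,0.75,0,0,0,0]]
  ]
}}

```text
time_s: 3.6
eef_pos: [541.6, 197.3, 206.2]
ee_rot: [-0.0, 0.601, 0.8, -0.0]
force: [1.4, -0.7, 0.9]
grip_width: 1.002
grip_force: 0.0
```

Call:
{"name": "arm_command", "arguments": {
  "steps": [
    [[1,0.2,0.17,0.6,0,0,0],[1,0,0,0,0,0,0],[1,0,0,0,0,0,0]]
  ]
}}

```text
time_s: 3.98
eef_pos: [546.5, 207.0, 177.4]
ee_rot: [0.0, 0.6, 0.8, 0.0]
force: [-0.3, -0.4, 1.6]
grip_width: 0.999
grip_force: 0.0
```

```bash
python3 - <<'E'
from h import *
delta(547,207)
s=sense(); im=capture("wrist")[:,:,::-1].copy(); cv2.imwrite("pics/w1.png",im)
np.save("w1.npy",np.r_[s["eef_pos"],s["ee_rot"]])
h=cv2.cvtColor(im,cv2.COLOR_BGR2HSV);H,S,V=[h[...,i].astype(int) for i in range(3)]
for c in blobs((H>10)&(H<28)&(S>120)&(V>60),150)[:4]: print("brass",rect(c[:,0]),rect(onz("wrist",c[:,0],22,s)))
for c in blobs((V>140)&(S<40),150)[:8]: print("light",rect(c[:,0]),rect(onz("wrist",c[:,0],56,s)))
E
```

```text
t 3.975 tcp [546.5 207.  177.4] yaw 1.8541 tool dx,dy [-0.004  0.01 ] dz None
brass ((322.0, 175.5), (39.0, 52.0), 90.0) ((549.7720336914062, 208.80174255371094), (55.63774108886719, 43.479270935058594), 15.69591999053955)
light ((570.8381958007812, 297.6029357910156), (16.4638614654541, 134.6263885498047), 30.963756561279297) ((984.3958740234375, 136.35153198242188), (46.25188064575195, 232.90902709960938), 0.004171701148152351)
light ((447.9789733886719, 265.7972717285156), (46.85197830200195, 32.53005599975586), 47.202598571777344) ((720.0492553710938, 155.86758422851562), (38.0919075012207, 73.1231689453125), 60.64029312133789)
light ((334.5, 103.0), (24.0, 25.0), 90.0) ((538.7451171875, 287.34527587890625), (22.982656478881836, 22.40620231628418), 16.329721450805664)
light ((321.5, 184.5), (21.0, 23.0), 90.0) ((549.3265380859375, 208.9142303466797), (22.537248611450195, 21.225929260253906), 16.264530181884766)
light ((314.95001220703125, 251.65000915527344), (21.819713592529297, 18.973663330078125), 18.434947967529297) ((563.3604736328125, 136.4423370361328), (22.47907066345215, 23.222156524658203), 86.66715240478516)
```

View pics/w1.png

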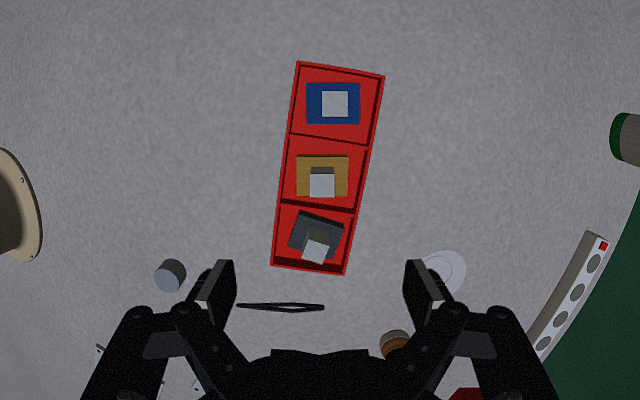

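The wrist view shows brass at pixel (322,176) with its shank top at (321,184), square to the fingers and centred. I'll go down and grip.

Call:
{"name": "arm_command", "arguments": {
  "steps": [
    [[1,0.015,0.056,0.8,0,0,0],[1,0,0,0.8,0,0,0],[1,0,0,0.6,0,0,0],[1,0,0,0.49,0,0,0],[1,0,0,0,0,0,0]]
  ],
  "squeeze": 60
}}

```text
time_s: 4.65
eef_pos: [548.4, 208.4, 41.7]
ee_rot: [-0.001, 0.6, 0.8, -0.001]
force: [-0.0, -0.5, 0.2]
grip_width: 1.001
grip_force: 0.0
```

Call:
{"name": "arm_command", "arguments": {
  "steps": [
    [[0,0,0,0,0,0,0],[0,0,0,0,0,0,0],[0,0,0,0,0,0,0],[0,0,0,0,0,0,0],[0,0,0,0,0,0,0],[0,0,0,0,0,0,0],[0,0,0,0,0,0,0]]
  ]
}}

```text
time_s: 5.52
eef_pos: [548.8, 209.1, 41.9]
ee_rot: [-0.0, 0.6, 0.8, -0.0]
force: [0.7, -0.7, -0.1]
grip_width: -0.003
grip_force: 0.0
```

It closed on nothing, so I'll look.

```bash
python3 - <<'E'
from h import *
s=sense(); print(s["grip_width"],s["grip_force"],s["eef_pos"])
im=capture("wrist")[:,:,::-1]; t=capture("top")[:,:,::-1]; sc=capture("scene")[:,:,::-1]
cv2.imwrite("pics/w2.png",np.vstack([np.hstack([im[150:400,120:520],cv2.resize(t[140:240,190:350],(400,250))]),np.hstack([cv2.resize(sc[180:305,300:500],(400,250)),np.zeros((250,400,3),np.uint8)])]))
E
```

```text
-0.0031792222592801097 0.0 [548.79983486 209.11138072  41.88058457]
```

View pics/w2.png

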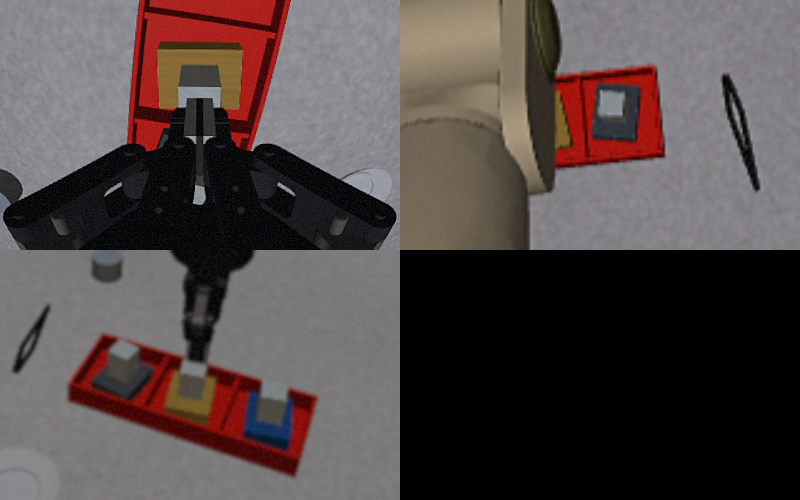

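The fingers closed above or behind the shank: the shank top is at w2 crop (198,92) and the tips at (200,100). I'll compare the tips' expected pixel with the shank's.

```bash
python3 - <<'E'
from h import *
s=sense(); im=capture("wrist")[:,:,::-1].copy()
c=get_calibration("wrist");K=c["intrinsics"];Ti=np.linalg.inv(c["T_tool_cam"])
def pr(p):
    q=(Ti@np.r_[p,1])[:3]; r=np.hypot(q[0],q[1]); th=np.arctan2(r,q[2]); return (K[:2,2]+K[0,0]*th*q[:2]/r).round(1)
for z in (-20,-5,0,14): print("tool z",z,"pixel",pr([0,0,z]), pr([11,0,z]))
h=cv2.cvtColor(im,cv2.COLOR_BGR2HSV);H,S,V=[h[...,i].astype(int) for i in range(3)]
for b in blobs((H>10)&(H<28)&(S>120)&(V>60),150)[:2]: print(rect(b[:,0]),onz("wrist",b[:,0],22,s).min(0),onz("wrist",b[:,0],22,s).max(0), cv2.boundingRect(b))
# far (image-top) edge of block, tool-x coordinate relative to TCP
a=yaw(s)
for uv in [(278,193),(360,193),(320,193),(320,226),(320,236)]:
    for z in (22,56):
        w=onz("wrist",uv,z,s)[0]-s["eef_pos"][:2]; print(uv,z,(w@[np.cos(a),np.sin(a)]).round(1),(w@[np.sin(a),-np.cos(a)]).round(1))
cv2.imwrite("pics/w3.png",cv2.resize(im[170:330,240:400],(640,640))[:600])
E
```

```text
tool z -20 pixel [317.6 259. ] [317.5 241.1]
tool z -5 pixel [317.7 246.4] [317.6 229.4]
tool z 0 pixel [317.7 242.5] [317.7 225.9]
tool z 14 pixel [317.8 232.7] [317.8 216.9]
((319.04058837890625, 225.4708251953125), (85.12297058105469, 66.04679107666016), 1.1457629203796387) [517.7932687  180.77729303] [581.84331792 239.81401744] (277, 192, 86, 68)
(278, 193) 22 25.0 -25.4
(278, 193) 56 35.8 -20.6
(360, 193) 22 25.0 26.9
(360, 193) 56 35.8 22.2
(320, 193) 22 24.9 1.4
(320, 193) 56 35.8 1.3
(320, 226) 22 2.1 1.4
(320, 226) 56 17.1 1.3
(320, 236) 22 -5.2 1.4
(320, 236) 56 11.2 1.3
```

View pics/w3.png

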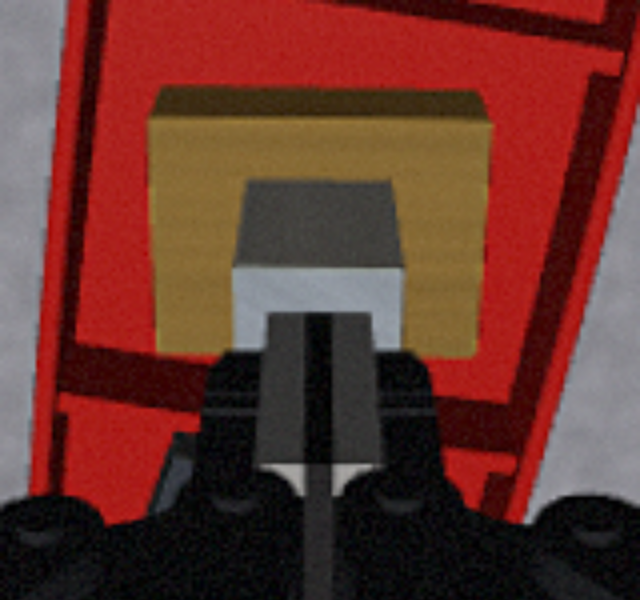

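The w3 crop shows the shank top's near edge at wrist row 236. The shut fingertips overlap the top from row 248, so they appear to be above the shank. I'll triangulate the tip with the scene camera.

```bash
python3 - <<'E'
from h import *
s=sense(); c=get_calibration("scene")
for p in [(548.8,209.1,28),(548.8,209.1,56),(548.8,209.1,70),(550,209,56)]:
    print(p,cv2.projectPoints(np.array([p],float),c["rvec"],c["tvec"],c["intrinsics"],None)[0].ravel().round(1))
o1,d1=ray("wrist",(319.75,248),s); o2,d2=ray("scene",(398.5,230)); d1=d1[0];d2=d2[0]
t=np.linalg.lstsq(np.c_[d1,-d2],o2-o1,rcond=None)[0]; print("tip",o1+t[0]*d1,o2+t[1]*d2)
sc=capture("scene")[:,:,::-1]; cv2.imwrite("pics/s2.png",cv2.resize(sc[180:260,350:450],(800,640),interpolation=cv2.INTER_CUBIC)[:600])
E
```

```text
(548.8, 209.1, 28) [395.4 248.6]
(548.8, 209.1, 56) [396.7 238.4]
(548.8, 209.1, 70) [397.4 233.1]
(550, 209, 56) [396.4 238.7]
tip [546.69421258 220.43447246  70.52233697] [545.70659555 209.37778401  75.98386195]
```

View pics/s2.png

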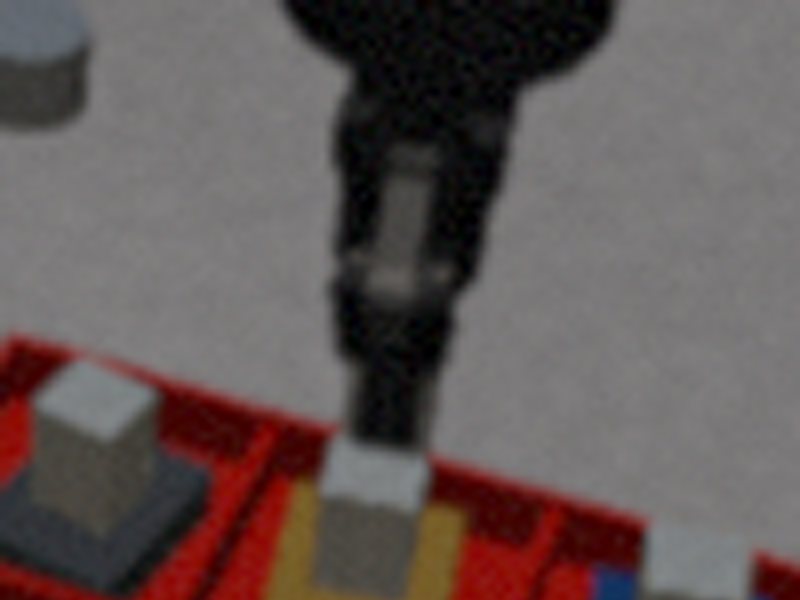

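The scene crop shows the fingertips at about scene (398.7,235), just above the shank top. That puts them at z ≈ 65 mm, not 28, so the real tips are about 24 mm *behind* the reported TCP. The stated tip reach doesn't hold, so I'll use the measured one. I'll open, go 33 mm lower and grip again.

Call:
{"name": "arm_command", "arguments": {
  "steps": [
    [[1,0,0,0,0,0,0],[1,0,0,0,0,0,0],[1,0,0,0,0,0,0],[1,0,0,0,0,0,0],[1,0,0,0,0,0,0],[1,0,0,0,0,0,0]]
  ]
}}

```text
time_s: 6.52
eef_pos: [548.8, 209.1, 41.9]
ee_rot: [0.0, 0.6, 0.8, -0.0]
force: [0.1, -0.3, -1.0]
grip_width: 1.001
grip_force: 0.0
```

Call:
{"name": "arm_command", "arguments": {
  "steps": [
    [[1,0,0.01,0.2,0,0,0],[1,0,0.01,0.2,0,0,0],[1,0,0,0.15,0,0,0],[1,0,0,0.1,0,0,0],[1,0,0,0,0,0,0]]
  ]
}}

```text
time_s: 7.15
eef_pos: [549.6, 209.4, 9.0]
ee_rot: [-0.0, 0.6, 0.8, -0.0]
force: [0.1, 0.6, -0.0]
grip_width: 0.999
grip_force: 0.0
```

Call:
{"name": "arm_command", "arguments": {
  "steps": [
    [[0,0,0,0,0,0,0],[0,0,0,0,0,0,0],[0,0,0,0,0,0,0],[0,0,0,0,0,0,0],[0,0,0,0,0,0,0],[0,0,0,0,0,0,0],[0,0,0,0,0,0,0]]
  ]
}}

```text
time_s: 8.02
eef_pos: [550.0, 209.5, 9.8]
ee_rot: [0.0, 0.6, 0.8, 0.0]
force: [-0.4, -0.1, 5.5]
grip_width: 0.263
grip_force: 60.8
```

Gripped (0.263 ≈ 24 mm shank). Now lift.

Call:
{"name": "arm_command", "arguments": {
  "steps": [
    [[0,0,0,-0.2,0,0,0],[0,0,0,-0.5,0,0,0],[0,0,0,-0.7,0,0,0],[0,0,0,-0.7,0,0,0],[0,0,0,0,0,0,0],[0,0,0,0,0,0,0]]
  ]
}}

```text
time_s: 8.78
eef_pos: [548.7, 209.2, 112.4]
ee_rot: [-0.001, 0.6, 0.8, -0.001]
force: [0.9, 0.6, -5.1]
grip_width: 0.263
grip_force: 59.8
```

```bash
python3 - <<'E'
from h import *
delta(529.2,-204.2)
s=sense(); print(s["force"],s["grip_width"])
im=capture("wrist")[:,:,::-1].copy(); cv2.imwrite("pics/w4.png",im)
h=cv2.cvtColor(im,cv2.COLOR_BGR2HSV);H,S,V=[h[...,i].astype(int) for i in range(3)]
for b in blobs((H>10)&(H<28)&(S>120)&(V>60),150)[:2]:
    print(rect(b[:,0]))
    a=yaw(s)
    for zt in (-44,-54,-64):   # block top below TCP-world-z offset guesses: block top z = tcp+?
        pass
# block near-edge bounding rows: pixel->tool coords for block top at tool z = t
T=get_calibration("wrist")
E
```

```text
t 8.775 tcp [548.7 209.2 112.4] yaw 1.8558 tool dx,dy [-7.825 -2.699] dz None
[ 0.93195772  0.59654252 -5.09829   ] 0.26316530694766743
((318.9999694824219, 234.0), (99.99998474121094, 47.99999237060547), -0.0)
```

View pics/w4.png

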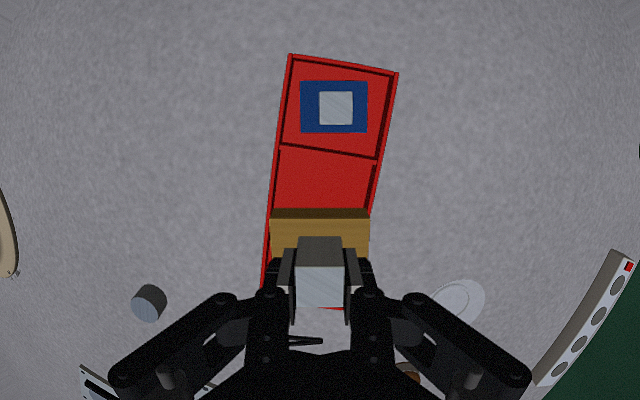

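The wrist view shows the brass stamp held square in the fingers (block front edge around row 215, columns 270-370), and its compartment is empty. Next I'll turn to the plate's angle and travel.

Call:
{"name": "arm_command", "arguments": {
  "steps": [
    [[0,0,0,0,0,0,1],[0,0,0,0,0,0,1],[0,0,0,0,0,0,1],[0,0,0,0,0,0,0.75],[0,0,0,0,0,0,0]]
  ]
}}

```text
time_s: 9.45
eef_pos: [549.1, 209.2, 112.8]
ee_rot: [-0.001, 0.798, 0.603, -0.001]
force: [-0.2, 0.7, -4.8]
grip_width: 0.266
grip_force: 59.6
```

```bash
python3 -c "
from h import *
delta(510,-271.5)"
```

```text
t 9.45 tcp [549.1 209.2 112.8] yaw 1.2943 tool dx,dy [-9.463  1.873] dz None
```

Call:
{"name": "arm_command", "arguments": {
  "steps": [
    [[0,-0.5,0.1,0,0,0,0],[0,-0.9,0.2,0,0,0,0],[0,-0.9,0.2,0,0,0,0],[0,-0.9,0.2,0,0,0,0],[0,-0.9,0.2,0,0,0,0],[0,-0.9,0.2,0,0,0,0],[0,-0.9,0.2,0,0,0,0],[0,-0.9,0.2,0,0,0,0]]
  ]
}}

```text
time_s: 10.45
eef_pos: [528.2, -139.5, 113.6]
ee_rot: [-0.001, 0.797, 0.604, -0.0]
force: [1.0, 0.5, -3.7]
grip_width: 0.266
grip_force: 59.7
```

Call:
{"name": "arm_command", "arguments": {
  "steps": [
    [[0,-0.9,0.2,0,0,0,0],[0,-0.9,0.1,0,0,0,0],[0,-0.5,0.05,0,0,0,0],[0,-0.36,0,0,0,0,0],[0,0,0,0,0,0,0],[0,0,0,0,0,0,0]]
  ]
}}

```text
time_s: 11.2
eef_pos: [509.3, -269.9, 114.2]
ee_rot: [-0.0, 0.798, 0.603, 0.0]
force: [-0.2, 0.6, -5.2]
grip_width: 0.266
grip_force: 59.6
```

```bash
python3 - <<'E'
from h import *
delta(529.2,-204.2)
s=sense();print(s["force"],s["grip_width"])
im=capture("wrist")[:,:,::-1].copy(); cv2.imwrite("pics/w5.png",im)
h=cv2.cvtColor(im,cv2.COLOR_BGR2HSV);V=h[...,2].astype(int)
pl=blobs((V>120)&(h[...,1]<60),1500)
for c in pl[:3]: print("light",rect(c[:,0]),rect(onz("wrist",c[:,0],10,s)))
for c in blobs(V<55,150):
    r=rect(c[:,0]); print("dark",[np.round(v,1) for v in r],[np.round(v,2) for v in rect(onz("wrist",c[:,0],22,s))])
E
```

```text
t 11.2 tcp [ 509.3 -269.9  114.2] yaw 1.2946 tool dx,dy [1.373 0.026] dz None
[-0.20543712  0.57027585 -5.23690795] 0.2661636232745397
light ((319.5, 199.5), (399.0, 639.0), 90.0) ((447.2064208984375, -416.3297119140625), (873.8328247070312, 1612.2974853515625), 74.12480926513672)
light ((319.0, 310.5), (87.0, 60.0), 90.0) ((467.5794982910156, -408.901611328125), (131.20675659179688, 72.45585632324219), 77.36860656738281)
dark [array([319.5, 314.5]), array([169., 423.]), np.float64(90.0)] [array([ 452.27, -472.66]), array([351.14, 726.53]), np.float64(74.25)]
dark [array([616.5, 306.5]), array([185.,  45.]), np.float64(90.0)] [array([1133.9 , -935.16]), array([ 170.55, 1122.37]), np.float64(28.18)]
dark [array([623.5,  72.5]), array([145.,  31.]), np.float64(90.0)] [array([ 924.22, -207.05]), array([201.7 ,  83.84]), np.float64(75.2)]
dark [array([295.1,  82.9]), array([ 16.4, 106.1]), np.float64(88.8)] [array([ 516.76, -170.6 ]), array([13.53, 88.08]), np.float64(74.12)]
dark [array([363.5, 127.5]), array([57., 17.]), np.float64(90.0)] [array([ 561.81, -222.48]), array([48.69, 14.34]), np.float64(75.18)]
dark [array([ 19.5, 375.5]), array([39., 47.]), np.float64(0.0)] [array([-592.91, -645.82]), array([587.06, 150.15]), np.float64(27.78)]
dark [array([124.5, 261.5]), array([63.2, 14.5]), np.float64(1.5)] [array([ 273.45, -284.12]), array([18.82, 96.25]), np.float64(77.06)]
dark [array([171.9, 290.7]), array([42.3, 14.5]), np.float64(72.9)] [array([ 321.01, -333.28]), array([54.82, 20.03]), np.float64(76.8)]
```

View pics/w5.png

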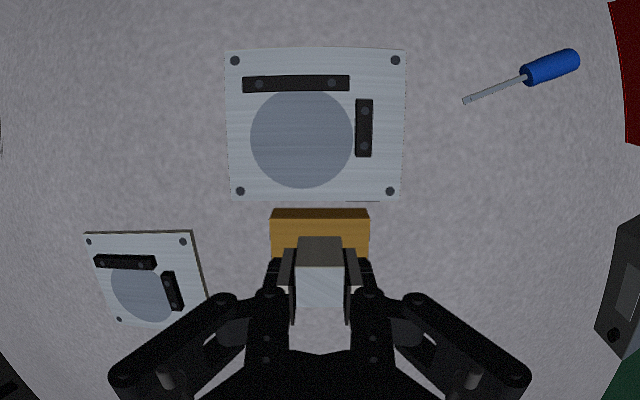

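The wrist view shows the stops square to the tool: the long one at (295,83), the short one at (363,128). The wrist puts the seat at (530.5,-204.7), which agrees with the top camera. I'll go to 8 mm short of both stops and down to just above the plate.

Call:
{"name": "arm_command", "arguments": {
  "steps": [
    [[0,0.6,-0.06,0,0,0,0],[0,0.61,-0.05,0,0,0,0],[0,0,0,0.6,0,0,0],[0,0,0,0.6,0,0,0],[0,0,0,0.45,0,0,0],[0,0,0,0.23,0,0,0],[0,0,0,0,0,0,0],[0,0,0,0,0,0,0]]
  ]
}}

```text
time_s: 12.25
eef_pos: [521.0, -211.4, 21.4]
ee_rot: [0.001, 0.798, 0.603, 0.0]
force: [0.3, -0.0, -5.2]
grip_width: 0.268
grip_force: 59.5
```

```bash
python3 -c "
from h import *
delta(530.5,-204.7,15.8)
print(sense()['force'])"
```

```text
t 12.25 tcp [ 521.  -211.4   21.4] yaw 1.2936 tool dx,dy [0.18  0.145] dz 0.112
[ 0.32996516 -0.02804701 -5.19415677]
```

Call:
{"name": "arm_command", "arguments": {
  "steps": [
    [[0,0,0,0.06,0,0,0],[0,0,0,0.03,0,0,0],[0,0,0,0,0,0,0],[0,0,0,0,0,0,0]]
  ]
}}

```text
time_s: 12.75
eef_pos: [520.5, -211.2, 16.0]
ee_rot: [0.0, 0.798, 0.603, 0.0]
force: [0.8, 0.4, -5.4]
grip_width: 0.267
grip_force: 59.6
```

Call:
{"name": "arm_command", "arguments": {
  "steps": [
    [[0,0,0,0.02,0,0,0],[0,0,0,0,0,0,0],[0,0,0,0,0,0,0]]
  ]
}}

```text
time_s: 13.12
eef_pos: [520.9, -211.4, 15.7]
ee_rot: [0.001, 0.798, 0.603, 0.0]
force: [-1.1, 1.5, 4.9]
grip_width: 0.267
grip_force: 61.1
```

On the plate with about 10 N down. Now slide toward the long stop (tool +x) in small steps.

Call:
{"name": "arm_command", "arguments": {
  "steps": [
    [[0,0.05,0,0,0,0,0],[0,0.05,0,0,0,0,0],[0,0.02,0,0,0,0,0],[0,0,0,0,0,0,0],[0,0,0,0,0,0,0]]
  ]
}}

```text
time_s: 13.75
eef_pos: [522.8, -205.9, 15.8]
ee_rot: [0.001, 0.798, 0.603, 0.0]
force: [-0.6, -1.1, 5.8]
grip_width: 0.267
grip_force: 61.1
```

Call:
{"name": "arm_command", "arguments": {
  "steps": [
    [[0,0.02,0,0,0,0,0],[0,0,0,0,0,0,0],[0,0,0,0,0,0,0]]
  ]
}}

```text
time_s: 14.12
eef_pos: [523.1, -205.0, 15.7]
ee_rot: [0.001, 0.798, 0.603, 0.0]
force: [-0.3, -2.7, 5.9]
grip_width: 0.265
grip_force: 61.1
```

```bash
cat >> h.py <<'E'
def ft():
    s=sense();a=yaw(s);f=s["force"];u=np.array([np.cos(a),np.sin(a)]);v=np.array([np.sin(a),-np.cos(a)])
    print("t",s["time_s"],"tcp",s["eef_pos"].round(2),"yaw",round(a,4),"f tool x,y,worldz",round(f[:2]@u,2),round(f[:2]@v,2),round(f[2],2),"torque",np.round(s["wrist_torque"],2),"grip",round(s["grip_force"],1))
    delta(530.5,-204.7)
E
python3 -c "
from h import *
ft()"
```

```text
t 14.125 tcp [ 523.09 -205.04   15.74] yaw 1.2933 f tool x,y,worldz -2.71 0.48 5.91 torque [-0.15  0.23 -0.01] grip 61.1
t 14.125 tcp [ 523.1 -205.    15.7] yaw 1.2933 tool dx,dy [0.047 0.141] dz None
```

Friction is only about 2 N so far, with roughly 2.4 mm left to the long stop by estimate.

Call:
{"name": "arm_command", "arguments": {
  "steps": [
    [[0,0.02,0,0,0,0,0],[0,0,0,0,0,0,0],[0,0,0,0,0,0,0]]
  ]
}}

```text
time_s: 14.5
eef_pos: [523.4, -204.1, 15.8]
ee_rot: [0.001, 0.798, 0.603, 0.0]
force: [-0.6, -1.5, 4.8]
grip_width: 0.269
grip_force: 61.1
```

Call:
{"name": "arm_command", "arguments": {
  "steps": [
    [[0,0.015,0,0,0,0,0],[0,0,0,0,0,0,0],[0,0,0,0,0,0,0]]
  ]
}}

```text
time_s: 14.88
eef_pos: [523.6, -203.4, 15.8]
ee_rot: [0.001, 0.798, 0.603, 0.0]
force: [0.5, -1.0, 5.9]
grip_width: 0.269
grip_force: 61.1
```

```bash
python3 -c "
from h import *
ft()"
```

```text
t 14.875 tcp [ 523.58 -203.38   15.76] yaw 1.2934 f tool x,y,worldz -0.87 0.72 5.92 torque [-0.14  0.25  0.03] grip 61.1
t 14.875 tcp [ 523.6 -203.4   15.8] yaw 1.2934 tool dx,dy [0.012 0.14 ] dz None
```

Call:
{"name": "arm_command", "arguments": {
  "steps": [
    [[0,0.015,0,0,0,0,0],[0,0,0,0,0,0,0],[0,0,0,0,0,0,0]]
  ]
}}

```text
time_s: 15.25
eef_pos: [523.8, -202.7, 15.8]
ee_rot: [0.001, 0.798, 0.603, 0.0]
force: [-0.4, -1.7, 7.0]
grip_width: 0.27
grip_force: 61.1
```

Call:
{"name": "arm_command", "arguments": {
  "steps": [
    [[0,0.01,0,0,0,0,0],[0,0,0,0,0,0,0],[0,0,0,0,0,0,0]]
  ]
}}

```text
time_s: 15.62
eef_pos: [523.9, -202.2, 15.8]
ee_rot: [0.001, 0.798, 0.603, 0.0]
force: [-0.4, -1.4, 5.3]
grip_width: 0.264
grip_force: 61.1
```

```bash
python3 -c "
from h import *
ft()"
```

```text
t 15.625 tcp [ 523.92 -202.23   15.77] yaw 1.2934 f tool x,y,worldz -1.41 -0.0 5.26 torque [-0.17  0.3   0.06] grip 61.1
t 15.625 tcp [ 523.9 -202.2   15.8] yaw 1.2934 tool dx,dy [-0.011  0.14 ] dz None
```

Call:
{"name": "arm_command", "arguments": {
  "steps": [
    [[0,0.01,0,0,0,0,0],[0,0,0,0,0,0,0],[0,0,0,0,0,0,0]]
  ]
}}

```text
time_s: 16.0
eef_pos: [524.1, -201.7, 15.8]
ee_rot: [0.001, 0.798, 0.603, 0.0]
force: [-0.6, -1.2, 5.3]
grip_width: 0.27
grip_force: 61.1
```

Call:
{"name": "arm_command", "arguments": {
  "steps": [
    [[0,0.01,0,0,0,0,0],[0,0,0,0,0,0,0],[0,0,0,0,0,0,0]]
  ]
}}

```text
time_s: 16.38
eef_pos: [524.1, -201.6, 15.8]
ee_rot: [0.001, 0.798, 0.603, 0.0]
force: [-1.3, -2.8, 4.8]
grip_width: 0.265
grip_force: 61.1
```

Call:
{"name": "arm_command", "arguments": {
  "steps": [
    [[0,0.01,0,0,0,0,0],[0,0,0,0,0,0,0],[0,0,0,0,0,0,0]]
  ]
}}

```text
time_s: 16.75
eef_pos: [524.1, -201.5, 15.8]
ee_rot: [0.002, 0.798, 0.603, -0.0]
force: [-1.6, -6.3, 5.3]
grip_width: 0.263
grip_force: 61.0
```

Contact with the long stop (about 6 N). Now slide along it toward the short stop (tool +y).

Call:
{"name": "arm_command", "arguments": {
  "steps": [
    [[0,0,0.03,0,0,0,0],[0,0,0.03,0,0,0,0],[0,0,0.03,0,0,0,0],[0,0,0,0,0,0,0],[0,0,0,0,0,0,0]]
  ]
}}

```text
time_s: 17.38
eef_pos: [528.1, -202.7, 15.7]
ee_rot: [0.001, 0.798, 0.603, -0.0]
force: [-4.2, -5.2, 6.6]
grip_width: 0.266
grip_force: 61.2
```

Call:
{"name": "arm_command", "arguments": {
  "steps": [
    [[0,0,0.02,0,0,0,0],[0,0,0,0,0,0,0],[0,0,0,0,0,0,0]]
  ]
}}

```text
time_s: 17.75
eef_pos: [529.0, -202.9, 15.8]
ee_rot: [0.001, 0.798, 0.603, -0.001]
force: [-3.8, -5.2, 6.6]
grip_width: 0.268
grip_force: 61.2
```

```bash
python3 -c "
from h import *
ft()"
```

```text
t 17.75 tcp [ 528.96 -202.94   15.76] yaw 1.2935 f tool x,y,worldz -6.02 -2.24 6.56 torque [-0.83  0.91  0.04] grip 61.2
t 17.75 tcp [ 529.  -202.9   15.8] yaw 1.2935 tool dx,dy [-0.025  0.039] dz None
```

Friction along x is 2.2 N; about 2 mm left by estimate.

Call:
{"name": "arm_command", "arguments": {
  "steps": [
    [[0,0,0.015,0,0,0,0],[0,0,0,0,0,0,0],[0,0,0,0,0,0,0]]
  ]
}}

```text
time_s: 18.12
eef_pos: [529.6, -203.1, 15.8]
ee_rot: [0.001, 0.798, 0.603, -0.001]
force: [-4.5, -5.4, 5.7]
grip_width: 0.269
grip_force: 61.3
```

Call:
{"name": "arm_command", "arguments": {
  "steps": [
    [[0,0,0.01,0,0,0,0],[0,0,0,0,0,0,0],[0,0,0,0,0,0,0]]
  ]
}}

```text
time_s: 18.5
eef_pos: [530.1, -203.2, 15.7]
ee_rot: [0.001, 0.798, 0.603, -0.001]
force: [-5.6, -5.6, 6.9]
grip_width: 0.267
grip_force: 61.3
```

Call:
{"name": "arm_command", "arguments": {
  "steps": [
    [[0,0,0.01,0,0,0,0],[0,0,0,0,0,0,0],[0,0,0,0,0,0,0]]
  ]
}}

```text
time_s: 18.88
eef_pos: [530.6, -203.4, 15.8]
ee_rot: [0.001, 0.798, 0.603, -0.001]
force: [-4.1, -5.1, 7.1]
grip_width: 0.267
grip_force: 61.3
```

```bash
python3 -c "
from h import *
ft()"
```

```text
t 18.875 tcp [ 530.6  -203.42   15.77] yaw 1.2935 f tool x,y,worldz -6.0 -2.58 7.07 torque [-0.79  0.96  0.03] grip 61.3
t 18.875 tcp [ 530.6 -203.4   15.8] yaw 1.2935 tool dx,dy [-0.025  0.005] dz None
```

Call:
{"name": "arm_command", "arguments": {
  "steps": [
    [[0,0,0.01,0,0,0,0],[0,0,0,0,0,0,0],[0,0,0,0,0,0,0]]
  ]
}}

```text
time_s: 19.25
eef_pos: [530.9, -203.5, 15.8]
ee_rot: [0.001, 0.798, 0.603, -0.001]
force: [-6.6, -4.7, 7.1]
grip_width: 0.264
grip_force: 61.4
```

Call:
{"name": "arm_command", "arguments": {
  "steps": [
    [[0,0,0.01,0,0,0,0],[0,0,0,0,0,0,0],[0,0,0,0,0,0,0]]
  ]
}}

```text
time_s: 19.62
eef_pos: [530.9, -203.5, 15.7]
ee_rot: [0.0, 0.798, 0.603, -0.001]
force: [-8.2, -5.1, 9.4]
grip_width: 0.269
grip_force: 61.7
```

Call:
{"name": "arm_command", "arguments": {
  "steps": [
    [[0,0,0.01,0,0,0,0],[0,0,0,0,0,0,0],[0,0,0,0,0,0,0]]
  ]
}}

```text
time_s: 20.0
eef_pos: [530.9, -203.5, 15.8]
ee_rot: [-0.0, 0.798, 0.603, -0.001]
force: [-11.5, -4.4, 11.4]
grip_width: 0.27
grip_force: 61.9
```

```bash
python3 -c "
from h import *
ft()"
```

```text
t 20.0 tcp [ 530.94 -203.48   15.78] yaw 1.2937 f tool x,y,worldz -7.37 -9.85 11.41 torque [-0.65  1.97  0.  ] grip 61.9
t 20.0 tcp [ 530.9 -203.5   15.8] yaw 1.2937 tool dx,dy [-0.026 -0.002] dz None
```

Both contacts are made and the TCP has stopped moving. I'll add a touch on the long stop, settle, and check with the last picture.

Call:
{"name": "arm_command", "arguments": {
  "steps": [
    [[0,0.008,0,0,0,0,0],[0,0,0,0,0,0,0],[0,0,0,0,0,0,0],[0,0,0,0,0,0,0]]
  ]
}}

```text
time_s: 20.5
eef_pos: [530.9, -203.5, 15.8]
ee_rot: [0.0, 0.798, 0.603, -0.002]
force: [-11.9, -5.8, 11.1]
grip_width: 0.266
grip_force: 61.8
```

```bash
python3 - <<'E'
from h import *
ft(); im=capture("wrist")[:,:,::-1]; sc=capture("scene")[:,:,::-1]
ft()
cv2.imwrite("pics/end.png",np.hstack([cv2.resize(im[130:290,240:400],(400,400)),cv2.resize(sc[150:230,205:285],(400,400),interpolation=cv2.INTER_CUBIC)]))
E
```

```text
t 20.5 tcp [ 530.93 -203.46   15.77] yaw 1.2937 f tool x,y,worldz -8.88 -9.84 11.08 torque [-0.97  2.09 -0.03] grip 61.8
t 20.5 tcp [ 530.9 -203.5   15.8] yaw 1.2937 tool dx,dy [-0.026 -0.001] dz None
t 20.6 tcp [ 530.94 -203.44   15.76] yaw 1.2937 f tool x,y,worldz -8.63 -10.45 11.96 torque [-1.    2.08 -0.  ] grip 61.8
t 20.6 tcp [ 530.9 -203.4   15.8] yaw 1.2937 tool dx,dy [-0.027 -0.002] dz None
```

View pics/end.png

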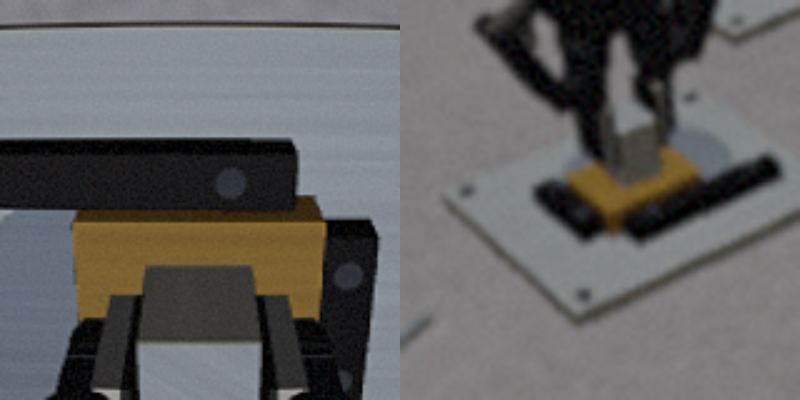

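The end picture shows the block flush along the long stop (edge at crop row ~210) and against the short stop (crop column ~325). It is flat and square, with pushes of about 9 N and 10 N. Handing in.

```bash
python3 -c "
from rig import *
print(finish_job())"
```

```text
the job is handed in; nothing more can be done
None
```

The brass stamp is seated in the corner of the far plate, flat and square in the last picture, and the gripper was pressing it about 9 N on the long stop and 10 N on the short stop when I handed in at about 20.6 s; the verdict itself was not shown.

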